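# Press a glued carton shut with a removable crank

## Task

The small carton in the bench press has just been glued. Fit the loose crank all the way onto the press's square shaft and wind it clockwise (seen from above) until the plate grips the carton firmly, without crushing it. Then lift the crank straight off and stand it upright on its hub on the table, clear of the press, leaving the carton clamped and the things around undisturbed.

Things in the scene. Friction and masses are not known exactly. Their poses are not given: they have to be found in the camera images.
- press: Grey bench press, fixed to the table: base 130 (x) x 190 (y) x 12 mm, two 16 mm steel columns at y = +-64 mm, cross beam 36 (x) x 160 (y) mm, its top 116 mm above the table. Origin: centre of its underside, z up. The vertical square shaft stands on its z axis above the beam.
- shaft_root (a point): Point on the shaft's axis 118 mm above the table (2 mm above the beam): here the crank's origin lies when it is fully home. Its frame turns with the shaft: x and y square to the flats. The shaft is 14 x 14 mm square, its top 142 mm above the table with a 1 mm chamfer; the crank fits in any of four quarter turns.
- shaft (a joint): Turn of the shaft, rad; grows as it is wound clockwise seen from above, lowering the crosshead 6 mm per rad. At the start the plate is 5 to 32 mm clear of the carton. The shaft is stiff and stays where it is left: free winding takes a steady 0.30 N m (5 N tangentially at the crank's knob; less is felt in a pause); the plate's push on the carton adds 0.1 N at the knob per N of push.
- crank: Dark steel crank, 0.35 kg, standing hub down on the table. Origin: centre of the hub's underside; z up along the socket's axis, x along the arm to the knob. Hub 34 x 34 x 32 mm; square socket 16.2 mm wide, 24 mm deep from below, sides along x and y. On the hub a 20 x 20 mm boss, top at 66 mm: carry the crank by it, gripped across y at 54 mm. Arm 16 mm wide, its top at 32 mm.
- crank_knob_mid (a point): Middle of the crank's black upright knob, 60 mm along x from the crank's axis and 58 mm above its origin: an 18 mm round sleeve, 46 mm tall (34 to 80 mm above the origin), that spins freely, so a gripper that holds it need not turn as it winds.
- crosshead: Dark steel bar 30 x 156 x 12 mm; origin: centre of its underside. It carries the 64 x 92 mm aluminium press plate on stiff springs; the plate's underside hangs 8 to 20 mm lower, set anew each time. From touching the carton its push grows by about 70 N per rad of winding. Right is about 30 N: the knob then needs 3 N more than in free winding (in a pause 2). Under 14 N is loose, over 75 N crushes.
- carton: Closed card box, 46 (x) x 75 (y) x 33 mm, lying on the press's base below the plate. Origin: centre of its underside. Do not touch it.
- glue_tube: Bystander: glue tube 38 x 126 x 25 mm lying on the table. Origin: centre of its underside.
- label_roll: Bystander: roll of labels 81 x 120 x 42 mm on the table. Origin: centre of its underside.
- vial_a: Bystander: small capped glass vial, 21 mm across, 55 mm tall, upright. Origin: centre of its underside.
There are look-alikes about, which are no part of the job. Leave any red look-alike of the carton alone.

How it is judged:
By the outcome, as a careful person would: the job done as asked, in the order asked, and still so for the second after the job is handed in, with the robot touching nothing.
It also fails if it takes over 72 s, if anything falls off the work surface, if the arm or the gripper's body presses on something with over 40 N, if the wrist force passes 120 N, or if a joint passes its speed limit or range.

## Robot

A 6-joint arm with a two-finger parallel gripper is mounted at the origin on a cart in front of the work surface, level with it; the furniture and walls round the work are solid. World frame = base frame: x ahead of the robot, y to its left, z up, the work surface at z = 0. Lengths are in m, angles in degrees, forces in N, time in s.
With the tool pointing down it reaches from about 0.375 to 0.9 m from the base axis. Payload 3.1 kg.
Tool frame: the origin (TCP) lies on the centre line of the jaws, within the pads' length; the fingertips stand 25 mm ahead of it and the grasp point (between the pads) lies 6 mm ahead of it; z points along the fingers, y is the line along which they close (so a half turn about z gives the same grasp; the last joint's range is limited). The gripper opens to 87 mm and grips with 3 to 60 N. Pads are 19 mm wide; open, the fingers measure 117 mm over their backs; the gripper's body (75 mm by 190 mm) begins 51 mm behind the grasp point.
Start: joints at [-74.972, 30.224, 82.088, -0, 67.689, -10.227], TCP at [0.267, -0.565, 0.248] pointing down, gripper open.
Joint ranges: [-176.69, 176.69], [-43.24, 126.21], [12.49, 139.97], [-82, 262], [0, 151.66], [-163.58, 163.58]. Speed limits (degrees/s): [159.86, 159.86, 180, 180, 180, 180].

## Interface

Orientations are given as a 3x3 rotation matrix whose columns are the frame's x, y, z axes.
In Python, from rig import * gives the robot as it stands.
- The arm moves only by the tool step_arm, never from a script. Its argument "steps" is a list of rows, each a list of 7 numbers: the shift along the tool's x, y, z normalised to -1 to 1, where 1 is 0.3 m, then the turn, a rotation vector about the tool's x, y, z normalised to -1 to 1, where 1 is 45 degrees, then the gripper's target within -1 to 1 (shut at 1, half-way at 0, fully open at -1). A call has 1 to 8 rows; each row is the pose to reach, as a shift and turn from the pose commanded when the call began, along the tool's axes at that moment; what a row does not reach only later rows make up. A row lasts 1/12 s, in which the tool goes at most 41.7 mm and 7.16 degrees, less where a joint would pass 70% of its speed; a pose out of reach is approached as far as the arm can. A call with a number of a shift or a turn outside -1 to 1 is refused whole. A call with a gripper value outside its range is refused whole. The fingers move at their own pace and stop on an object; the grip force is fixed at half the most. Time passes only in rows, so rows that repeat a pose let the fingers close. It gives the time, the measured TCP pose, the force, the opening and the grip force at its end, in the units of the state.
- read_state(): the state, without advancing time (a new reading comes with each control period).
- capture(name): name is "scene" or "top" or "wrist"; returns a dict with "image" (400x640x3 uint8, red, green, blue), "vertical_fov" (degrees; the focal length in pixels is half the picture's height over the tangent of half this angle, whatever the lens; pixels are square), "cx", "cy" (the principal point, pixels), "k1" (the pictures are not rectified: a ray, as slopes to the right and down, at radius r is drawn at 1 + k1 r^2 times it, then the intrinsics apply), "world_from_camera" (4x4, takes a point from camera to world coordinates); the wrist camera has in their place "T_tool_cam" (4x4, takes a point from camera to tool coordinates, whose origin is the TCP and whose axes are the flange's). Camera axes: x right, y down, z forward; pixel columns grow to the right and rows downward; lengths in m; the calibration is good to about 2 mm. A picture is of the moment at which its call begins: read the wrist's pose just before it. There is no depth.
- hand_in(): hands the job in; it is judged then, once.
The state is a dict: "time_s": time; "joint_positions": joint angles; "qvel": joint speeds; "tau": joint torques, N m; "position": TCP position; "tcp_rot": TCP orientation; "force": force on the tool from outside, world axes, zero at the start; "moment": the same for the moment, N m; "opening": opening from 0.0 (shut) to 1.0 (fully open); "grasp_force": force on a finger pad.
Only numpy, scipy, OpenCV 4.12 (cv2) and the standard library are available. Lean on these libraries where they do the work, as an engineer would, in place of code of your own. Each camera call takes 0.05 s, during which the arm holds its last target. There are 200 camera calls.

## Working session

There is one attempt and no reset: what is moved stays moved. The work goes in short steps, Python scripts to look and compute and a tool call to move; the robot and the scene stay as the last step left them, time stands still between calls to the robot, and variables do not carry over. Pictures are saved under pics/ and viewed, at most 10 in all, crops included, and the job is handed in when it is done.

Besides the shell and the picture viewer there is one more tool, called after "Emit:" as name(argument=value, ...), one argument or row to a line, values as JSON. step_arm: Moves the arm, as the interface text tells. Scaled input: -1 to 1 covers 0.3 m each way for a shift and 45 degrees each way for a turn. Its arguments: {"type":"object","properties":{"steps":{"type":"array"}},"required":["steps"]}

```bash
mkdir -p pics; ls; python3 - <<'E'
from rig import *
import cv2,numpy as np
s=read_state();print({k:np.round(v,3).tolist() for k,v in s.items()})
for n in ("scene","top"):
    c=capture(n);cv2.imwrite(f"pics/{n}0.png",cv2.cvtColor(c["image"],cv2.COLOR_RGB2BGR))
    print(n,c["vertical_fov"],c["cx"],c["cy"],c["k1"],np.round(c["world_from_camera"],3).tolist())
E
```

```text
pics
{'time_s': 0.0, 'joint_positions': [-74.972, 30.278, 82.156, -0.0, 67.688, -10.227], 'qvel': [0.022, -0.136, -0.025, 0.049, -0.017, 0.043], 'tau': [-0.001, -44.004, -17.659, 0.063, 0.058, -0.0], 'position': [0.267, -0.565, 0.247], 'tcp_rot': [[0.904, 0.427, -0.001], [0.427, -0.904, 0.002], [0.0, -0.002, -1.0]], 'force': [0.308, -0.259, 0.565], 'moment': [0.021, -0.015, -0.033], 'grasp_force': 0.0, 'opening': 1.003}
scene 51.28655650129611 317.3082522803776 197.21236941292744 -0.08274460323684003 [[-0.662, -0.534, 0.525, 0.077], [-0.749, 0.461, -0.475, 0.425], [0.012, -0.708, -0.706, 0.733], [0.0, 0.0, 0.0, 1.0]]
top 53.23742021402052 317.54717839927764 200.8951409376547 -0.06258496928234504 [[0.012, -0.998, 0.069, 0.489], [-1.0, -0.013, -0.007, -0.007], [0.008, -0.069, -0.998, 0.97], [0.0, 0.0, 0.0, 1.0]]
```

View pics/scene0.png

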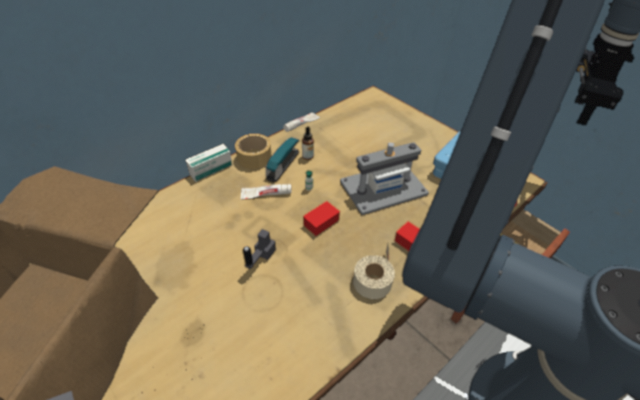

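View pics/top0.png

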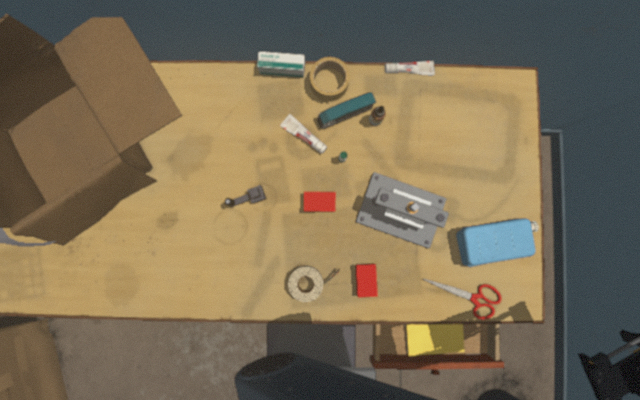

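The scene shows the press with shaft (top view 412,208) and red look-alike cartons at (319,202) and (366,280). The crank's boss is at (257,193) and its knob at (228,203). It is the only dark hub, arm and black knob in view. I'll confirm it in a crop and compute positions.

```bash
cat > h.py <<'E'
from rig import *
import cv2,numpy as np
def K(c):
    f=200/np.tan(np.radians(c["vertical_fov"])/2); return np.array([[f,0,c["cx"]],[0,f,c["cy"]],[0,0,1.]])
def pose(c,s):
    if "world_from_camera" in c: return np.array(c["world_from_camera"])
    T=np.eye(4);T[:3,:3]=s["tcp_rot"];T[:3,3]=s["position"];return T@np.array(c["T_tool_cam"])
D=lambda c:np.array([c["k1"],0,0,0,0.])
def px2w(c,T,uv,z):
    n=cv2.undistortPoints(np.array([[uv]],float),K(c),D(c))[0,0]
    d=T[:3,:3]@[n[0],n[1],1];return T[:3,3]+d*(z-T[2,3])/d[2]
def w2px(c,T,P):
    W=np.linalg.inv(T);return cv2.projectPoints(np.array(P,float).reshape(-1,1,3),cv2.Rodrigues(W[:3,:3])[0],W[:3,3],K(c),D(c))[0][:,0]
def save(n,im): cv2.imwrite(f"pics/{n}.png",cv2.cvtColor(im,cv2.COLOR_RGB2BGR))
def st():
    s=read_state();print("t",round(s["time_s"],2),"p",np.round(s["position"],4),"yaw_x",np.round(np.degrees(np.arctan2(s["tcp_rot"][1][0],s["tcp_rot"][0][0])),2),"F",np.round(s["force"],1),"M",np.round(s["moment"],2),"op",round(s["opening"],3),"g",round(s["grasp_force"],1));return s
E
python3 - <<'E'
from h import *
c=capture("top");T=pose(c,None);im=c["image"]
a=cv2.resize(im[160:240,210:290],(400,400),interpolation=cv2.INTER_CUBIC)
b=cv2.resize(im[165:255,355:455],(400,400*9//10),interpolation=cv2.INTER_CUBIC)
b=cv2.copyMakeBorder(b,0,40,0,0,0);save("crop",np.hstack([a,b]))
for n,uv,z in(("boss",(258,192),.066),("knob",(228,203),.08),("shaft",(412,208),.142),("col1",(383,195),.116),("col2",(440,217),.116),("glue",(303,133),.01),("vial",(343,156),.05),("roll",(305,284),.04)):print(n,px2w(c,T,uv,z).round(3))
E
```

```text
boss [0.57  0.122 0.066]
knob [0.543 0.187 0.08 ]
shaft [ 0.534 -0.21   0.142]
col1 [ 0.562 -0.154  0.116]
col2 [ 0.516 -0.277  0.116]
glue [0.721 0.024 0.01 ]
vial [ 0.658 -0.071  0.05 ]
roll [0.36  0.013 0.04 ]
```

View pics/crop.png

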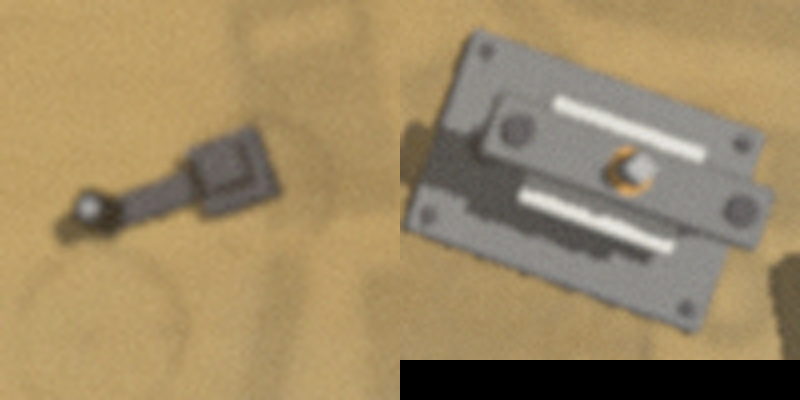

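The left crop confirms the crank: boss top at about (254,191.5), knob top at (227.6,201). The right crop shows the press shaft top at about (414.5,207), with its square turned relative to the beam.

```bash
python3 - <<'E'
from h import *
c=capture("top");T=pose(c,None)
for n,uv,z in(("boss",(254.4,191.6),.066),("knob",(227.6,201),.08),("shaft",(414.5,207),.142)):print(n,px2w(c,T,uv,z).round(4))
w=capture("wrist");s=read_state();print(w["vertical_fov"],w["cx"],w["cy"],w["k1"],np.round(w["T_tool_cam"],4).tolist())
R=np.array(s["tcp_rot"])
for t in((.45,-.2,.27),):print((R.T@(np.array(t)-s["position"])/.3).round(3))
E
```

```text
boss [0.5705 0.1306 0.066 ]
knob [0.5474 0.1881 0.08  ]
shaft [ 0.5358 -0.2154  0.142 ]
67.61901890747173 325.19933785245047 203.29707145196045 -0.04294493072268056 [[-0.0005, -0.9547, -0.2976, 0.0817], [1.0, -0.0002, -0.0009, -0.0013], [0.0008, -0.2976, 0.9547, -0.1382], [0.0, 0.0, 0.0, 1.0]]
[ 1.072 -0.839 -0.075]
```

Emit:
step_arm(
  steps=[
    [0.1,-0.05,0,0,0,-0.1,-1],
    [0.22,-0.11,0,0,0,-0.2,-1],
    [0.34,-0.17,0,0,0,-0.3,-1],
    [0.46,-0.23,0,0,0,-0.4,-1],
    [0.58,-0.3,0,0,0,-0.5,-1],
    [0.7,-0.36,0,0,0,-0.5,-1],
    [0.82,-0.42,0,0,0,-0.5,-1],
    [0.94,-0.48,-0.02,0,0,-0.5,-1],
  ],
)

```text
time_s: 0.92
position: [0.4606, -0.3124, 0.2527]
tcp_rot: [[0.672, 0.74, -0.002], [0.74, -0.672, 0.002], [0.0, -0.002, -1.0]]
force: [-0.2, -1.2, -0.5]
opening: 1.006
grasp_force: 0.0
```

```bash
python3 - <<'E'
from h import *
s=st();R=np.array(s["tcp_rot"]);print((R.T@(np.array((.536,-.215,.265))-s["position"])/.3).round(3))
E
```

```text
t 0.92 p [ 0.4606 -0.3124  0.2527] yaw_x 47.74 F [-0.2 -1.2 -0.5] M [-0.04 -0.04 -0.04] op 1.006 g 0.0
[ 0.409 -0.032 -0.041]
```

Emit:
step_arm(
  steps=[
    [0.12,-0.01,0,0,0,-0.1,-1],
    [0.23,-0.02,-0.02,0,0,-0.2,-1],
    [0.32,-0.03,-0.04,0,0,-0.3,-1],
    [0.37,-0.03,-0.04,0,0,-0.4,-1],
    [0.4,-0.03,-0.04,0,0,-0.5,-1],
    [0.4,-0.03,-0.04,0,0,-0.5,-1],
    [0.4,-0.03,-0.04,0,0,-0.5,-1],
  ],
)

```text
time_s: 1.5
position: [0.5343, -0.2194, 0.2654]
tcp_rot: [[0.338, 0.941, -0.0], [0.941, -0.338, -0.0], [-0.0, -0.0, -1.0]]
force: [-0.4, 0.5, -0.5]
opening: 1.001
grasp_force: 0.0
```

```bash
python3 - <<'E'
from h import *
s=st();w=capture("wrist");T=pose(w,s);p=w2px(w,T,[(.536,-.215,.142)])[0];print(p)
np.savez("w1.npz",T=T,im=w["image"])
x,y=(p-[60,45]).astype(int);print(x,y)
im=cv2.resize(w["image"][y:y+90,x:x+120],(800,600),interpolation=cv2.INTER_CUBIC);save("w1",im)
E
```

```text
t 1.5 p [ 0.5343 -0.2194  0.2654] yaw_x 70.22 F [-0.4  0.5 -0.5] M [-0.03 -0.04  0.  ] op 1.001 g 0.0
[326.86019177 199.74368793]
266 154
```

View pics/w1.png

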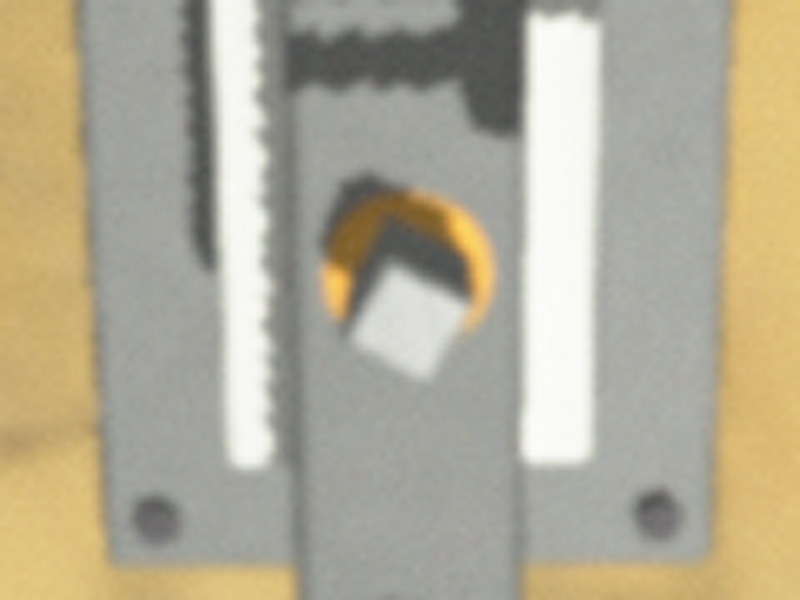

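The crop shows the shaft's bright square top with corners near (398,262), (472,300), (430,382) and (350,335). I'll segment it for its exact centre and angle.

```bash
python3 - <<'E'
from h import *
d=np.load("w1.npz");T=d["T"];w=capture("wrist")
g=cv2.resize(d["im"][154:244,266:386],None,fx=8,fy=8,interpolation=cv2.INTER_CUBIC).min(2)
m=np.zeros_like(g);m[280:480,380:600]=(g[280:480,380:600]>170)*255
m=cv2.morphologyEx(m,cv2.MORPH_OPEN,np.ones((9,9)))
c=max(cv2.findContours(m,0,1)[0],key=cv2.contourArea);r=cv2.minAreaRect(c);print(r)
b=cv2.boxPoints(r);uv=(b+.5)/8-.5+[266,154]
P=np.array([px2w(w,T,u,.141) for u in uv]);print(P.mean(0).round(4))
for i in range(4):
    e=P[(i+1)%4]-P[i];print(np.hypot(*e[:2]).round(4),np.degrees(np.arctan2(e[1],e[0])).round(1))
s=st();R=np.array(s["tcp_rot"]);print((R.T@(np.array((.5705,.1306,.19))-s["position"])/.3).round(3))
E
```

```text
((491.46246337890625, 391.1463317871094), (112.10972595214844, 110.82742309570312), 28.442928314208984)
[ 0.5351 -0.2178  0.141 ]
0.0132 42.5
0.013 -49.1
0.0132 -136.7
0.0131 130.5
t 1.6 p [ 0.5338 -0.2203  0.2653] yaw_x 70.14 F [ 0.1 -0.3 -1.1] M [-0.05 -0.07  0.01] op 1.002 g 0.0
[ 1.142 -0.282  0.251]
```

Emit:
step_arm(
  steps=[
    [0.12,-0.03,0,0,0,-0.12,-1],
    [0.25,-0.06,0,0,0,-0.24,-1],
    [0.38,-0.1,0,0,0,-0.36,-1],
    [0.51,-0.13,0.05,0,0,-0.48,-1],
    [0.64,-0.16,0.1,0,0,-0.6,-1],
    [0.77,-0.19,0.15,0,0,-0.72,-1],
    [0.9,-0.22,0.2,0,0,-0.84,-1],
    [1.0,-0.25,0.25,0,0,-0.92,-1],
  ],
)

```text
time_s: 2.27
position: [0.5657, 0.0888, 0.1904]
tcp_rot: [[-0.37, 0.929, 0.002], [0.929, 0.37, -0.0], [-0.001, 0.002, -1.0]]
force: [-0.3, -0.6, -0.4]
opening: 1.003
grasp_force: 0.0
```

```bash
python3 - <<'E'
from h import *
s=st();R=np.array(s["tcp_rot"]);print((R.T@(np.array((.5705,.1306,.19))-s["position"])/.3).round(3))
E
```

```text
t 2.27 p [0.5657 0.0888 0.1904] yaw_x 111.73 F [-0.3 -0.6 -0.4] M [ 0.02 -0.14 -0.  ] op 1.003 g 0.0
[0.123 0.067 0.001]
```

Emit:
step_arm(
  steps=[
    [0.08,0.04,0,0,0,0,-1],
    [0.1,0.05,0,0,0,0,-1],
    [0.1,0.05,0,0,0,0,-1],
    [0.1,0.05,0,0,0,0,-1],
  ],
)

```text
time_s: 2.6
position: [0.5683, 0.1202, 0.1908]
tcp_rot: [[-0.368, 0.93, 0.001], [0.93, 0.368, -0.001], [-0.001, 0.0, -1.0]]
force: [-0.0, -0.6, 1.0]
opening: 1.002
grasp_force: 0.0
```

```bash
python3 - <<'E'
from h import *
s=st();w=capture("wrist");T=pose(w,s);s=st()
np.savez("w2.npz",T=T,im=w["image"])
p=w2px(w,T,[(.5705,.1306,.066),(.5474,.1881,.08)]);print(p)
x,y=(p.mean(0)-[120,90]).astype(int);print(x,y);x=max(x,0);y=max(y,0)
im=cv2.resize(w["image"][y:y+180,x:x+240],(800,600),interpolation=cv2.INTER_CUBIC);save("w2",im)
E
```

```text
t 2.6 p [0.5683 0.1202 0.1908] yaw_x 111.61 F [-0.  -0.6  1. ] M [ 0.01 -0.09  0.  ] op 1.002 g 0.0
t 2.65 p [0.5683 0.1196 0.1909] yaw_x 111.55 F [0.9 0.8 0.7] M [-0.   -0.07  0.02] op 1.003 g 0.0
[[332.20910325 195.6419872 ]
 [332.70359093 126.82032402]]
212 71
```

View pics/w2.png

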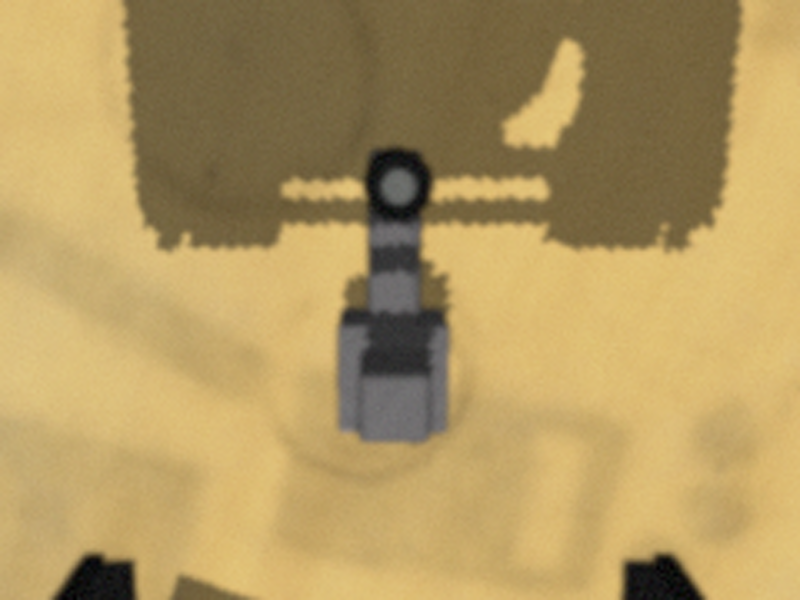

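The wrist crop shows the crank, with the boss top centred at about (395.5,406) and the knob top at (398,187). The arm is nearly parallel to the tool's x.

```bash
python3 - <<'E'
from h import *
d=np.load("w2.npz");T=d["T"];w=capture("wrist")
b=px2w(w,T,(330.3,192.4),.066);k=px2w(w,T,(331.1,126.7),.08);e=k-b
print(b.round(4),k.round(4),np.hypot(e[0],e[1]).round(4),np.degrees(np.arctan2(e[1],e[0])).round(2))
s=st();R=np.array(s["tcp_rot"]);print((R.T@(np.append(b[:2],.061)-s["position"])/.3).round(4))
E
```

```text
[0.5677 0.1328 0.066 ] [0.5462 0.1877 0.08  ] 0.059 111.45
t 2.7 p [0.5684 0.1194 0.191 ] yaw_x 111.51 F [-0.1  0.4  0.4] M [-0.   -0.14  0.01] op 1.001 g 0.0
[0.0427 0.0142 0.4334]
```

Emit:
step_arm(
  steps=[
    [0.04,0.014,0.08,0,0,0,-1],
    [0.043,0.014,0.18,0,0,0,-1],
    [0.043,0.014,0.28,0,0,0,-1],
    [0.043,0.014,0.35,0,0,0,-1],
    [0.043,0.014,0.4,0,0,0,-1],
    [0.043,0.014,0.425,0,0,0,-1],
    [0.043,0.014,0.433,0,0,0,-1],
    [0.043,0.014,0.433,0,0,0,-1],
  ],
)

```text
time_s: 3.37
position: [0.5674, 0.1338, 0.0607]
tcp_rot: [[-0.367, 0.93, 0.0], [0.93, 0.367, -0.0], [-0.0, -0.0, -1.0]]
force: [-0.6, 0.6, 0.0]
opening: 1.001
grasp_force: 0.0
```

Emit:
step_arm(
  steps=[
    [0,0,0,0,0,0,1],
    [0,0,0,0,0,0,1],
    [0,0,0,0,0,0,1],
    [0,0,0,0,0,0,1],
    [0,0,0,0,0,0,1],
    [0,0,0,0,0,0,1],
    [0,0,0,0,0,0,1],
    [0,0,0,0,0,0,1],
  ],
)

```text
time_s: 4.03
position: [0.5671, 0.135, 0.0607]
tcp_rot: [[-0.369, 0.929, 0.0], [0.929, 0.369, 0.0], [0.0, 0.0, -1.0]]
force: [-1.0, -0.0, 0.8]
opening: 0.485
grasp_force: 0.0
```

Emit:
step_arm(
  steps=[
    [0,0,0,0,0,0,1],
    [0,0,0,0,0,0,1],
    [0,0,0,0,0,0,1],
    [0,0,0,0,0,0,1],
    [0,0,0,0,0,0,1],
    [0,0,0,0,0,0,1],
  ],
)

```text
time_s: 4.53
position: [0.5671, 0.1349, 0.0606]
tcp_rot: [[-0.369, 0.929, -0.0], [0.929, 0.369, 0.0], [0.0, -0.0, -1.0]]
force: [0.5, 0.3, -0.3]
opening: 0.229
grasp_force: 30.0
```

```bash
python3 - <<'E'
from h import *
s=st();R=np.array(s["tcp_rot"]);print((R.T@(np.array([.5677,.1328,.06])-s["position"])).round(4))
E
```

```text
t 4.53 p [0.5671 0.1349 0.0606] yaw_x 111.66 F [ 0.5  0.3 -0.3] M [ 0.04 -0.13 -0.04] op 0.229 g 30.0
[-0.0022 -0.0002  0.0006]
```

Emit:
step_arm(
  steps=[
    [0,0,-0.06,0,0,0,1],
    [0,0,-0.17,0,0,0,1],
    [0,0,-0.29,0,0,0.05,1],
    [0,0,-0.4,0,0,0.15,1],
    [-0.06,-0.03,-0.49,0,0,0.27,1],
    [-0.15,-0.07,-0.54,0,0,0.4,1],
    [-0.25,-0.12,-0.55,0,0,0.53,1],
    [-0.36,-0.18,-0.55,0,0,0.66,1],
  ],
)

```text
time_s: 5.2
position: [0.5571, 0.0143, 0.227]
tcp_rot: [[0.143, 0.99, 0.003], [0.99, -0.143, -0.0], [0.0, 0.003, -1.0]]
force: [0.5, -0.9, -4.2]
opening: 0.226
grasp_force: 30.0
```

```bash
cat > goto.py <<'E'
import sys
from h import *
s=st();R=np.array(s["tcp_rot"]);a=list(map(float,sys.argv[1:5]))
print("shift",(R.T@(np.array(a[:3])-s["position"])/.3).round(4),"turn z",round(-(a[3]-np.degrees(np.arctan2(R[1,0],R[0,0])))/45,3), "tilt",(R[:,2]*1000).round(1))
E
python3 goto.py .5368 -.2164 .225 41.8
```

```text
t 5.2 p [0.5571 0.0143 0.227 ] yaw_x 81.8 F [ 0.5 -0.9 -4.2] M [-0.06 -0.18  0.02] op 0.226 g 30.0
shift [-0.7707  0.0427  0.0066] turn z 0.889 tilt [ 3.e+00 -2.e-01 -1.e+03]
```

Emit:
step_arm(
  steps=[
    [-0.12,0,0,0,0,0.12,1],
    [-0.24,0.01,0,0,0,0.24,1],
    [-0.36,0.02,0,0,0,0.36,1],
    [-0.48,0.03,0,0,0,0.48,1],
    [-0.58,0.03,0,0,0,0.6,1],
    [-0.66,0.03,0,0,0,0.72,1],
    [-0.71,0.03,0,0,0,0.8,1],
    [-0.74,0.03,0,0,0,0.85,1],
  ],
)

```text
time_s: 5.87
position: [0.5335, -0.2085, 0.2246]
tcp_rot: [[0.726, 0.687, -0.002], [0.687, -0.726, 0.001], [-0.001, -0.002, -1.0]]
force: [-0.2, 0.9, -3.8]
opening: 0.224
grasp_force: 30.0
```

Emit:
step_arm(
  steps=[
    [0,0,0,0,0,0,1],
    [0,0,0,0,0,0,1],
    [0,0,0,0,0,0,1],
  ],
)

```text
time_s: 6.12
position: [0.5342, -0.205, 0.2252]
tcp_rot: [[0.722, 0.692, -0.001], [0.692, -0.722, 0.002], [0.0, -0.002, -1.0]]
force: [-0.1, -0.1, -4.1]
opening: 0.226
grasp_force: 30.0
```

```bash
python3 goto.py .5368 -.2164 .208 41.8; python3 - <<'E'
from h import *
s=st();w=capture("wrist");save("w3",w["image"])
E
```

```text
t 6.12 p [ 0.5342 -0.205   0.2252] yaw_x 43.81 F [-0.1 -0.1 -4.1] M [ 0.01 -0.01 -0.01] op 0.226 g 30.0
shift [-0.0201  0.0335  0.0573] turn z 0.045 tilt [   -1.2     1.5 -1000. ]
t 6.12 p [ 0.5342 -0.205   0.2252] yaw_x 43.81 F [-0.1 -0.1 -4.1] M [ 0.01 -0.01 -0.01] op 0.226 g 30.0
```

View pics/w3.png

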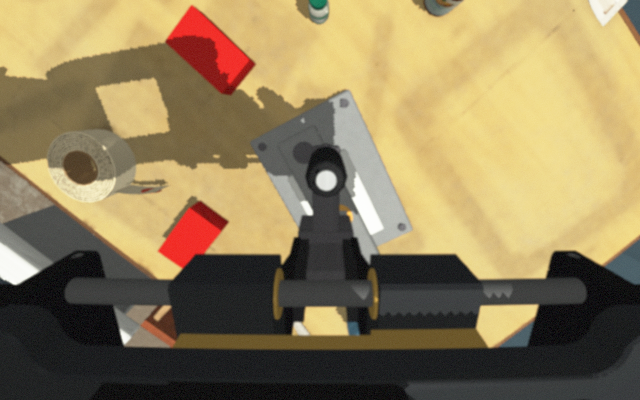

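The wrist view shows the crank held over the press with its knob at (325,180). The shaft is hidden behind the crank, so I'll align by the numbers and descend by feel.

Emit:
step_arm(
  steps=[
    [-0.01,0.017,0.02,0,0,0.02,1],
    [-0.02,0.033,0.04,0,0,0.045,1],
    [-0.02,0.033,0.057,0,0,0.045,1],
    [-0.02,0.033,0.057,0,0,0.045,1],
    [-0.02,0.033,0.057,0,0,0.045,1],
  ],
)

```text
time_s: 6.58
position: [0.5367, -0.2174, 0.2077]
tcp_rot: [[0.747, 0.665, -0.002], [0.665, -0.747, 0.001], [-0.0, -0.002, -1.0]]
force: [-0.3, -0.8, -3.9]
opening: 0.228
grasp_force: 30.0
```

```bash
python3 goto.py .5368 -.2164 .194 41.8
```

```text
t 6.58 p [ 0.5367 -0.2174  0.2077] yaw_x 41.69 F [-0.3 -0.8 -3.9] M [-0.03 -0.02  0.03] op 0.228 g 30.0
shift [ 0.0027 -0.0021  0.0456] turn z -0.003 tilt [   -1.7     1.3 -1000. ]
```

Emit:
step_arm(
  steps=[
    [0.003,-0.002,0,0,0,0,1],
    [0.003,-0.002,0.007,0,0,0,1],
    [0.003,-0.002,0.015,0,0,0,1],
    [0.003,-0.002,0.022,0,0,0,1],
    [0.003,-0.002,0.03,0,0,0,1],
    [0.003,-0.002,0.037,0,0,0,1],
    [0.003,-0.002,0.045,0,0,0,1],
    [0.003,-0.002,0.045,0,0,0,1],
  ],
)

```text
time_s: 7.25
position: [0.5387, -0.2166, 0.1958]
tcp_rot: [[0.747, 0.664, 0.004], [0.664, -0.747, -0.0], [0.003, 0.003, -1.0]]
force: [3.0, 2.9, -2.1]
opening: 0.224
grasp_force: 30.0
```

```bash
python3 goto.py .5368 -.2164 .1785 41.8
```

```text
t 7.25 p [ 0.5387 -0.2166  0.1958] yaw_x 41.64 F [ 3.   2.9 -2.1] M [ 0.39 -0.68  0.06] op 0.224 g 30.0
shift [-0.0046 -0.0049  0.0575] turn z -0.004 tilt [ 4.2e+00 -1.0e-01 -1.0e+03]
```

Emit:
step_arm(
  steps=[
    [0.005,0,0,0,0,0,1],
    [0.008,0,0,0,0,0,1],
    [0.008,0,0.008,0,0,0,1],
    [0.008,0,0.016,0,0,0,1],
    [0.008,0,0.016,0,0,0,1],
  ],
)

```text
time_s: 7.67
position: [0.5384, -0.2149, 0.1891]
tcp_rot: [[0.747, 0.665, -0.002], [0.665, -0.747, 0.001], [-0.001, -0.002, -1.0]]
force: [-0.3, -0.0, -4.0]
opening: 0.228
grasp_force: 30.0
```

```bash
python3 goto.py .5368 -.2164 .1785 41.8
```

```text
t 7.67 p [ 0.5384 -0.2149  0.1891] yaw_x 41.69 F [-0.3 -0.  -4. ] M [-0.03  0.02 -0.04] op 0.228 g 30.0
shift [-0.0072  0.0001  0.0354] turn z -0.002 tilt [-2.2e+00  9.0e-01 -1.0e+03]
```

Emit:
step_arm(
  steps=[
    [0,0,0.008,0,0,0,1],
    [0,0,0.016,0,0,0,1],
    [0,0,0.024,0,0,0,1],
    [0,0,0.031,0,0,0,1],
    [0,0,0.035,0,0,0,1],
    [0,0,0.037,0,0,0,1],
    [0,0,0.037,0,0,0,1],
  ],
)

```text
time_s: 8.25
position: [0.5391, -0.2151, 0.179]
tcp_rot: [[0.747, 0.665, -0.0], [0.665, -0.747, 0.0], [-0.0, -0.0, -1.0]]
force: [-0.1, 0.5, -3.6]
opening: 0.228
grasp_force: 30.0
```

```bash
python3 goto.py .5368 -.2164 .1785 41.8
```

```text
t 8.25 p [ 0.5391 -0.2151  0.179 ] yaw_x 41.68 F [-0.1  0.5 -3.6] M [-0.01 -0.05 -0.02] op 0.228 g 30.0
shift [-0.0085 -0.0019  0.0016] turn z -0.003 tilt [-3.e-01  2.e-01 -1.e+03]
```

Emit:
step_arm(
  steps=[
    [0,0,0.003,0,0,0,1],
    [0,0,0.006,0,0,0,1],
    [0,0,0.006,0,0,0,1],
  ],
)

```text
time_s: 8.5
position: [0.5393, -0.2153, 0.1785]
tcp_rot: [[0.747, 0.665, 0.001], [0.665, -0.747, -0.001], [0.0, 0.001, -1.0]]
force: [-1.1, 0.7, 2.4]
opening: 0.229
grasp_force: 30.0
```

Fz rose 6 N at the expected height, so the crank is home. Next I'll release it, rise, and move over the knob.

Emit:
step_arm(
  steps=[
    [0,0,-0.003,0,0,0,0],
    [0,0,-0.005,0,0,0,0],
    [0,0,-0.005,0,0,0,0],
    [0,0,-0.005,0,0,0,0],
    [0,0,-0.03,0,0,0,0],
    [0,0,-0.08,0,0,0,0],
    [0,0,-0.15,0,0,0,0],
    [0,0,-0.19,0,0,0,0],
  ],
)

```text
time_s: 9.17
position: [0.5399, -0.2156, 0.2364]
tcp_rot: [[0.747, 0.665, 0.002], [0.665, -0.747, -0.001], [0.001, 0.002, -1.0]]
force: [0.6, -0.7, 0.9]
opening: 0.498
grasp_force: 0.0
```

Emit:
step_arm(
  steps=[
    [0,0,0,0,0,0,0],
    [0.05,0,0,0,0,0,0],
    [0.12,0,0,0,0,0,0],
    [0.17,0,0,0,0,0,0],
    [0.193,0,0,0,0,0,0],
    [0.193,0,0,0,0,0,0],
    [0.193,0,0,0,0,0,0],
  ],
)

```text
time_s: 9.75
position: [0.5821, -0.1764, 0.2338]
tcp_rot: [[0.746, 0.666, -0.001], [0.666, -0.746, 0.0], [-0.001, -0.001, -1.0]]
force: [-0.8, 0.2, -0.4]
opening: 0.503
grasp_force: 0.0
```

```bash
python3 - <<'E'
from h import *
s=st();w=capture("scene");im=cv2.resize(w["image"][120:230,320:460],(800,600),interpolation=cv2.INTER_CUBIC)
v=capture("wrist")["image"];save("w4",np.vstack([cv2.resize(im,(480,300)),cv2.resize(v,(480,300))]))
E
python3 goto.py 0.5825 -.1769 .184 41.7
```

```text
t 9.75 p [ 0.5821 -0.1764  0.2338] yaw_x 41.75 F [-0.8  0.2 -0.4] M [-0.03 -0.01  0.01] op 0.503 g 0.0
t 9.85 p [ 0.5817 -0.1769  0.234 ] yaw_x 41.67 F [-0.1 -0.4  1. ] M [-0.06  0.   -0.05] op 0.505 g 0.0
shift [0.0021 0.0017 0.1665] turn z -0.001 tilt [-1.2e+00  1.0e-01 -1.0e+03]
```

View pics/w4.png

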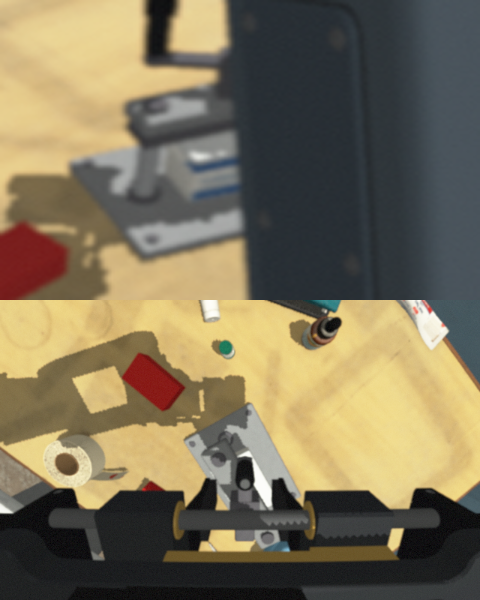

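The crank sits level on the shaft (top half of the picture). Its knob is between the open fingers at about (245,482) in the lower half. I'll descend and grip the knob.

Emit:
step_arm(
  steps=[
    [0,0,0.05,0,0,0,0],
    [0.002,0.001,0.1,0,0,0,0],
    [0.002,0.001,0.14,0,0,0,0],
    [0.002,0.001,0.16,0,0,0,0],
    [0.002,0.001,0.166,0,0,0,0],
    [0.002,0.001,0.166,0,0,0,0.5],
    [0.002,0.001,0.166,0,0,0,1],
    [0.002,0.001,0.166,0,0,0,1],
  ],
)

```text
time_s: 10.52
position: [0.5835, -0.1769, 0.1854]
tcp_rot: [[0.747, 0.665, 0.002], [0.665, -0.747, -0.001], [0.001, 0.002, -1.0]]
force: [-0.7, -0.7, 0.4]
opening: 0.354
grasp_force: 0.0
```

Emit:
step_arm(
  steps=[
    [0,0,0,0,0,0,1],
    [0,0,0,0,0,0,1],
    [0,0,0,0,0,0,1],
    [0,0,0,0,0,0,1],
    [0,0,0,0,0,0,1],
  ],
)

```text
time_s: 10.93
position: [0.5834, -0.1765, 0.185]
tcp_rot: [[0.747, 0.665, 0.001], [0.665, -0.747, -0.0], [0.0, 0.001, -1.0]]
force: [0.4, -0.3, 2.0]
opening: 0.198
grasp_force: 30.0
```

```bash
python3 goto.py 0.5825 -.1769 .184 41.7
```

```text
t 10.93 p [ 0.5834 -0.1765  0.185 ] yaw_x 41.69 F [ 0.4 -0.3  2. ] M [-0.05 -0.06  0.02] op 0.198 g 30.0
shift [-0.0031 -0.0009  0.0032] turn z -0.0 tilt [ 9.e-01 -3.e-01 -1.e+03]
```

```bash
cat > tab.py <<'E'
import sys,numpy as np
for a in sys.argv[1:]:
    a0,a1=map(float,a.split(":"));p=np.radians(np.linspace(a0,a1,9));q=p[0]
    print(a,[[round(.2*(np.cos(x)-np.cos(q)),3),round(.2*(np.sin(x)-np.sin(q)),3)] for x in p[1:]])
E
cat > wind.py <<'E'
from h import *
s=st();R=np.array(s["tcp_rot"]);f=R.T@s["force"];C=np.array([.5834,-.1765])-.06*np.array([.7466,.6653])
d=R.T[:2,:2]@(np.array(s["position"])[:2]-C);a=np.arctan2(d[1],d[0])
print("ang",np.degrees(a).round(1),"r",np.hypot(*d).round(4),"Ftan",round(-(f[1]*np.cos(a)-f[0]*np.sin(a)),1),"Frad",round(f[0]*np.cos(a)+f[1]*np.sin(a),1))
E
python3 tab.py 0:45 45:75 75:105 105:135 135:165 165:195 195:225 225:255 255:285 285:315 315:345
```

```text
0:45 [[np.float64(-0.001), np.float64(0.02)], [np.float64(-0.004), np.float64(0.039)], [np.float64(-0.009), np.float64(0.058)], [np.float64(-0.015), np.float64(0.077)], [np.float64(-0.024), np.float64(0.094)], [np.float64(-0.034), np.float64(0.111)], [np.float64(-0.045), np.float64(0.127)], [np.float64(-0.059), np.float64(0.141)]]
45:75 [[np.float64(-0.01), np.float64(0.009)], [np.float64(-0.02), np.float64(0.017)], [np.float64(-0.03), np.float64(0.025)], [np.float64(-0.041), np.float64(0.032)], [np.float64(-0.053), np.float64(0.038)], [np.float64(-0.065), np.float64(0.043)], [np.float64(-0.077), np.float64(0.048)], [np.float64(-0.09), np.float64(0.052)]]
75:105 [[np.float64(-0.013), np.float64(0.003)], [np.float64(-0.026), np.float64(0.005)], [np.float64(-0.039), np.float64(0.006)], [np.float64(-0.052), np.float64(0.007)], [np.float64(-0.065), np.float64(0.006)], [np.float64(-0.078), np.float64(0.005)], [np.float64(-0.091), np.float64(0.003)], [np.float64(-0.104), np.float64(0.0)]]
105:135 [[np.float64(-0.013), np.float64(-0.004)], [np.float64(-0.025), np.float64(-0.008)], [np.float
[... 1873 characters left out ...]
4(-0.003)], [np.float64(0.104), np.float64(-0.0)]]
285:315 [[np.float64(0.013), np.float64(0.004)], [np.float64(0.025), np.float64(0.008)], [np.float64(0.037), np.float64(0.014)], [np.float64(0.048), np.float64(0.02)], [np.float64(0.059), np.float64(0.027)], [np.float64(0.07), np.float64(0.035)], [np.float64(0.08), np.float64(0.043)], [np.float64(0.09), np.float64(0.052)]]
315:345 [[np.float64(0.009), np.float64(0.01)], [np.float64(0.017), np.float64(0.02)], [np.float64(0.025), np.float64(0.03)], [np.float64(0.032), np.float64(0.041)], [np.float64(0.038), np.float64(0.053)], [np.float64(0.043), np.float64(0.065)], [np.float64(0.048), np.float64(0.077)], [np.float64(0.052), np.float64(0.09)]]
```

Emit:
step_arm(
  steps=[
    [-0.001,0.02,0,0,0,0,1],
    [-0.004,0.039,0,0,0,0,1],
    [-0.009,0.058,0,0,0,0,1],
    [-0.015,0.077,0,0,0,0,1],
    [-0.024,0.094,0,0,0,0,1],
    [-0.034,0.111,0,0,0,0,1],
    [-0.045,0.127,0,0,0,0,1],
    [-0.059,0.141,0,0,0,0,1],
  ],
)

```text
time_s: 11.6
position: [0.599, -0.2195, 0.1852]
tcp_rot: [[0.747, 0.665, 0.002], [0.665, -0.747, 0.002], [0.003, -0.0, -1.0]]
force: [1.6, 4.5, 5.6]
opening: 0.196
grasp_force: 30.0
```

```bash
python3 wind.py
```

```text
t 11.6 p [ 0.599  -0.2195  0.1852] yaw_x 41.65 F [1.6 4.5 5.6] M [ 1.01 -0.14 -0.05] op 0.196 g 30.0
ang 44.5 r 0.0605 Ftan 4.6 Frad 1.4
```

Emit:
step_arm(
  steps=[
    [-0.01,0.009,0,0,0,0,1],
    [-0.02,0.017,0,0,0,0,1],
    [-0.03,0.025,0,0,0,0,1],
    [-0.041,0.032,0,0,0,0,1],
    [-0.053,0.038,0,0,0,0,1],
    [-0.065,0.043,0,0,0,0,1],
    [-0.077,0.048,0,0,0,0,1],
    [-0.09,0.052,0,0,0,0,1],
  ],
)

```text
time_s: 12.27
position: [0.5894, -0.2494, 0.1855]
tcp_rot: [[0.747, 0.664, 0.003], [0.664, -0.747, 0.001], [0.003, 0.001, -1.0]]
force: [2.3, 4.3, 6.1]
opening: 0.197
grasp_force: 30.0
```

```bash
python3 wind.py
```

```text
t 12.27 p [ 0.5894 -0.2494  0.1855] yaw_x 41.63 F [2.3 4.3 6.1] M [ 1.05 -0.21 -0.02] op 0.197 g 30.0
ang 74.6 r 0.0605 Ftan 4.9 Frad -0.4
```

Emit:
step_arm(
  steps=[
    [-0.013,0.003,0,0,0,0,1],
    [-0.026,0.005,0,0,0,0,1],
    [-0.039,0.006,0,0,0,0,1],
    [-0.052,0.007,0,0,0,0,1],
    [-0.065,0.006,0,0,0,0,1],
    [-0.078,0.005,0,0,0,0,1],
    [-0.091,0.003,0,0,0,0,1],
    [-0.104,0,0,0,0,0,1],
  ],
)

```text
time_s: 12.93
position: [0.5666, -0.2706, 0.1856]
tcp_rot: [[0.748, 0.664, 0.004], [0.664, -0.748, 0.0], [0.003, 0.003, -1.0]]
force: [3.9, 2.8, 5.5]
opening: 0.198
grasp_force: 30.0
```

```bash
python3 wind.py
```

```text
t 12.93 p [ 0.5666 -0.2706  0.1856] yaw_x 41.62 F [3.9 2.8 5.5] M [ 0.96 -0.51 -0.02] op 0.198 g 30.0
ang 104.3 r 0.061 Ftan 4.8 Frad -0.7
```

Emit:
step_arm(
  steps=[
    [-0.013,-0.004,0,0,0,0,1],
    [-0.025,-0.008,0,0,0,0,1],
    [-0.037,-0.014,0,0,0,0,1],
    [-0.048,-0.02,0,0,0,0,1],
    [-0.059,-0.027,0,0,0,0,1],
    [-0.07,-0.035,0,0,0,0,1],
    [-0.08,-0.043,0,0,0,0,1],
    [-0.09,-0.052,0,0,0,0,1],
  ],
)

```text
time_s: 13.6
position: [0.5358, -0.278, 0.1855]
tcp_rot: [[0.747, 0.665, 0.004], [0.665, -0.747, -0.003], [0.001, 0.005, -1.0]]
force: [4.4, 0.7, 4.4]
opening: 0.201
grasp_force: 30.0
```

```bash
python3 wind.py
```

```text
t 13.6 p [ 0.5358 -0.278   0.1855] yaw_x 41.65 F [4.4 0.7 4.4] M [ 0.33 -0.79 -0.  ] op 0.201 g 30.0
ang 134.3 r 0.0616 Ftan 4.4 Frad -0.9
```

Emit:
step_arm(
  steps=[
    [-0.009,-0.01,0,0,0,0,1],
    [-0.017,-0.02,0,0,0,0,1],
    [-0.025,-0.03,0,0,0,0,1],
    [-0.032,-0.041,0,0,0,0,1],
    [-0.038,-0.053,0,0,0,0,1],
    [-0.043,-0.065,0,0,0,0,1],
    [-0.048,-0.077,0,0,0,0,1],
    [-0.052,-0.09,0,0,0,0,1],
  ],
)

```text
time_s: 14.27
position: [0.5056, -0.269, 0.1854]
tcp_rot: [[0.747, 0.665, 0.003], [0.665, -0.747, -0.005], [-0.001, 0.006, -1.0]]
force: [3.3, -2.7, 5.2]
opening: 0.194
grasp_force: 30.0
```

```bash
python3 wind.py
```

```text
t 14.27 p [ 0.5056 -0.269   0.1854] yaw_x 41.69 F [ 3.3 -2.7  5.2] M [-0.39 -0.77 -0.02] op 0.194 g 30.0
ang 163.8 r 0.0621 Ftan 4.3 Frad 0.6
```

Emit:
step_arm(
  steps=[
    [-0.003,-0.013,0,0,0,0,1],
    [-0.005,-0.026,0,0,0,0,1],
    [-0.006,-0.039,0,0,0,0,1],
    [-0.007,-0.052,0,0,0,0,1],
    [-0.006,-0.065,0,0,0,0,1],
    [-0.005,-0.078,0,0,0,0,1],
    [-0.003,-0.091,0,0,0,0,1],
    [0,-0.104,0,0,0,0,1],
  ],
)

```text
time_s: 14.93
position: [0.4842, -0.2463, 0.1855]
tcp_rot: [[0.746, 0.666, 0.002], [0.666, -0.746, -0.006], [-0.003, 0.006, -1.0]]
force: [0.6, -4.5, 6.8]
opening: 0.198
grasp_force: 30.0
```

```bash
python3 wind.py
```

```text
t 14.93 p [ 0.4842 -0.2463  0.1855] yaw_x 41.74 F [ 0.6 -4.5  6.8] M [-0.83 -0.36 -0.02] op 0.198 g 30.0
ang -167.0 r 0.0621 Ftan 4.3 Frad 1.6
```

Emit:
step_arm(
  steps=[
    [0.004,-0.013,0,0,0,0,1],
    [0.008,-0.025,0,0,0,0,1],
    [0.014,-0.037,0,0,0,0,1],
    [0.02,-0.048,0,0,0,0,1],
    [0.027,-0.059,0,0,0,0,1],
    [0.035,-0.07,0,0,0,0,1],
    [0.043,-0.08,0,0,0,0,1],
    [0.052,-0.09,0,0,0,0,1],
  ],
)

```text
time_s: 15.6
position: [0.4767, -0.2152, 0.1853]
tcp_rot: [[0.746, 0.666, -0.001], [0.666, -0.746, -0.005], [-0.004, 0.003, -1.0]]
force: [-2.3, -3.8, 7.7]
opening: 0.198
grasp_force: 30.0
```

```bash
python3 wind.py
```

```text
t 15.6 p [ 0.4767 -0.2152  0.1853] yaw_x 41.78 F [-2.3 -3.8  7.7] M [-0.83  0.01 -0.01] op 0.198 g 30.0
ang -137.1 r 0.0619 Ftan 3.9 Frad 2.3
```

Emit:
step_arm(
  steps=[
    [0.01,-0.009,0,0,0,0,1],
    [0.02,-0.017,0,0,0,0,1],
    [0.03,-0.025,0,0,0,0,1],
    [0.041,-0.032,0,0,0,0,1],
    [0.053,-0.038,0,0,0,0,1],
    [0.065,-0.043,0,0,0,0,1],
    [0.077,-0.048,0,0,0,0,1],
    [0.09,-0.052,0,0,0,0,1],
  ],
)

```text
time_s: 16.27
position: [0.4857, -0.185, 0.1853]
tcp_rot: [[0.745, 0.667, -0.003], [0.667, -0.745, -0.004], [-0.005, 0.001, -1.0]]
force: [-3.7, -3.1, 11.2]
opening: 0.196
grasp_force: 30.0
```

```bash
python3 wind.py
```

```text
t 16.27 p [ 0.4857 -0.185   0.1853] yaw_x 41.81 F [-3.7 -3.1 11.2] M [-0.99  0.36 -0.04] op 0.196 g 30.0
ang -107.5 r 0.0615 Ftan 4.6 Frad 1.6
```

Emit:
step_arm(
  steps=[
    [0.013,-0.003,-0.001,0,0,0,1],
    [0.026,-0.005,-0.002,0,0,0,1],
    [0.039,-0.006,-0.003,0,0,0,1],
    [0.052,-0.007,-0.003,0,0,0,1],
    [0.065,-0.006,-0.003,0,0,0,1],
    [0.078,-0.005,-0.003,0,0,0,1],
    [0.091,-0.003,-0.003,0,0,0,1],
    [0.104,0,-0.003,0,0,0,1],
  ],
)

```text
time_s: 16.93
position: [0.5069, -0.1643, 0.1853]
tcp_rot: [[0.745, 0.667, -0.009], [0.667, -0.745, -0.004], [-0.009, -0.003, -1.0]]
force: [-8.5, -5.3, 8.4]
opening: 0.195
grasp_force: 30.0
```

```bash
python3 wind.py
```

```text
t 16.93 p [ 0.5069 -0.1643  0.1853] yaw_x 41.87 F [-8.5 -5.3  8.4] M [-1.3   1.28  0.01] op 0.195 g 30.0
ang -79.4 r 0.061 Ftan 10.1 Frad -0.1
```

Emit:
step_arm(
  steps=[
    [0,0,0,0,0,0,1],
    [0,0,0,0,0,0,1],
    [0,0,0,0,0,0,1],
  ],
)

```text
time_s: 17.18
position: [0.5071, -0.1642, 0.1853]
tcp_rot: [[0.745, 0.667, -0.008], [0.667, -0.745, -0.003], [-0.008, -0.003, -1.0]]
force: [-5.8, -4.4, 8.1]
opening: 0.2
grasp_force: 30.0
```

```bash
python3 wind.py; python3 - <<'E'
from h import *
for i in range(4):
    capture("top"); s=read_state(); print(np.round(s["force"],1),np.round(s["moment"],2),np.round(s["position"],4))
E
```

```text
t 17.18 p [ 0.5071 -0.1642  0.1853] yaw_x 41.85 F [-5.8 -4.4  8.1] M [-1.16  0.92 -0.05] op 0.2 g 30.0
ang -79.2 r 0.061 Ftan 7.3 Frad -0.7
[-5.8 -4.3  7.6] [-1.15  0.85  0.01] [ 0.5071 -0.1642  0.1853]
[-5.5 -4.5  8.5] [-1.11  0.93  0.03] [ 0.5071 -0.1642  0.1853]
[-5.8 -4.1  8.6] [-1.06  0.91 -0.03] [ 0.5071 -0.1642  0.1853]
[-6.6 -4.6  7.2] [-1.09  0.91  0.03] [ 0.5071 -0.1642  0.1853]
```

Tangential force is 10.1 N moving and 7.3 N paused, against about 4.5 N free. The plate is gripping at roughly 40–55 N, which is firm and under the crush limit. I'll unload the tool, then release the knob.

Emit:
step_arm(
  steps=[
    [-0.003,0,-0.002,0,0,0,1],
    [-0.006,0,-0.003,0,0,0,1],
    [-0.006,0,-0.004,0,0,0,1],
  ],
)

```text
time_s: 17.63
position: [0.5068, -0.1648, 0.186]
tcp_rot: [[0.746, 0.666, -0.006], [0.666, -0.746, -0.002], [-0.005, -0.003, -1.0]]
force: [-3.3, -4.2, 1.6]
opening: 0.201
grasp_force: 30.0
```

```bash
python3 wind.py
```

```text
t 17.63 p [ 0.5068 -0.1648  0.186 ] yaw_x 41.76 F [-3.3 -4.2  1.6] M [-1.04  0.63 -0.02] op 0.201 g 30.0
ang -79.9 r 0.0607 Ftan 5.0 Frad -1.8
```

Emit:
step_arm(
  steps=[
    [-0.005,0,0,0,0,0,1],
    [-0.01,0,0,0,0,0,1],
    [-0.01,0,0,0,0,0,1],
    [-0.01,0,0,0,0,0,1],
  ],
)

```text
time_s: 17.97
position: [0.5062, -0.1654, 0.1862]
tcp_rot: [[0.747, 0.665, -0.003], [0.665, -0.747, 0.001], [-0.001, -0.002, -1.0]]
force: [-3.8, -0.2, 2.0]
opening: 0.194
grasp_force: 30.0
```

```bash
python3 wind.py
```

```text
t 17.97 p [ 0.5062 -0.1654  0.1862] yaw_x 41.69 F [-3.8 -0.2  2. ] M [-0.49  0.49 -0.01] op 0.194 g 30.0
ang -80.8 r 0.0605 Ftan 3.3 Frad 1.8
```

Emit:
step_arm(
  steps=[
    [0,0,0,0,0,0,0.2],
    [0,0,0,0,0,0,0.2],
    [0,0,0,0,0,0,0.2],
    [0,0,0,0,0,0,0.2],
    [0,0,-0.03,0,0,0,0.2],
    [0,0,-0.08,0,0,0,0.2],
    [0,0,-0.14,0,0,0,0.2],
    [0,0,-0.18,0,0,0,0.2],
  ],
)

```text
time_s: 18.63
position: [0.5079, -0.1659, 0.2426]
tcp_rot: [[0.747, 0.665, 0.002], [0.665, -0.747, -0.001], [0.001, 0.002, -1.0]]
force: [-1.2, -0.5, 0.1]
opening: 0.4
grasp_force: 0.0
```

```bash
python3 - <<'E'
import numpy as np
from scipy.optimize import least_squares as L
P=np.array([(0.599,-.2195),(.5894,-.2494),(.5666,-.2706),(.5358,-.278),(.5056,-.269),(.4842,-.2463),(.4767,-.2152),(.4857,-.185),(.5069,-.1643),(.5834,-.1765)])
r=L(lambda q:np.hypot(*(P-q[:2]).T)-q[2],[.537,-.217,.06]);print(r.x.round(4),(r.fun*1e3).round(1))
d=np.array([.5062,-.1654])-r.x[:2];print("crank yaw",np.degrees(np.arctan2(d[1],d[0])))
E
python3 goto.py .5378 -.2163 .24 121
```

```text
[ 0.5377 -0.217   0.0611] [ 0.2 -0.1 -0.2  0.   0.1 -0.   0.   0.  -0.  -0.1]
crank yaw 121.4646987123939
t 18.63 p [ 0.5079 -0.1659  0.2426] yaw_x 41.69 F [-1.2 -0.5  0.1] M [ 0.05 -0.05 -0.06] op 0.4 g 0.0
shift [-0.0374  0.1918  0.0089] turn z -1.763 tilt [ 2.1e+00 -8.0e-01 -1.0e+03]
```

Emit:
step_arm(
  steps=[
    [0,0,0,0,0,-0.12,0],
    [-0.01,0.05,0,0,0,-0.24,0],
    [-0.02,0.1,0,0,0,-0.36,0],
    [-0.03,0.15,0,0,0,-0.48,0],
    [-0.037,0.18,0,0,0,-0.6,0],
    [-0.039,0.193,0,0,0,-0.72,0],
    [-0.039,0.193,0,0,0,-0.84,0],
    [-0.039,0.193,0,0,0,-0.95,0],
  ],
)

```text
time_s: 19.3
position: [0.5374, -0.2171, 0.2413]
tcp_rot: [[0.093, 0.996, 0.001], [0.996, -0.093, -0.0], [-0.0, 0.001, -1.0]]
force: [0.1, -1.0, -0.1]
opening: 0.499
grasp_force: 0.0
```

Emit:
step_arm(
  steps=[
    [0,0,0,0,0,-0.14,0],
    [0,0,0,0,0,-0.28,0],
    [0,0,0,0,0,-0.42,0],
    [0,0,0,0,0,-0.56,0],
    [0,0,0,0,0,-0.68,0],
    [0,0,0,0,0,-0.78,0],
    [0,0,0,0,0,-0.82,0],
    [0,0,0,0,0,-0.82,0],
  ],
)

```text
time_s: 19.97
position: [0.5372, -0.2167, 0.2413]
tcp_rot: [[-0.52, 0.854, 0.001], [0.854, 0.52, -0.0], [-0.001, 0.001, -1.0]]
force: [0.2, -1.0, 0.4]
opening: 0.502
grasp_force: 0.0
```

```bash
python3 goto.py .5377 -.2170 .179 121.5;  python3 - <<'E'
from h import *
s=st();w=capture("wrist");c=capture("scene");T=pose(w,s);print(w2px(w,T,[(.5377,-.217,.184),(.5377-.0313,-.217+.0512,.198)]))
save("w5",np.vstack([cv2.resize(c["image"][100:240,300:500],(500,300)),cv2.resize(w["image"],(480,300))[:, :].copy() if 0 else cv2.resize(w["image"],(500,300))]))
E
```

```text
t 19.97 p [ 0.5372 -0.2167  0.2413] yaw_x 121.36 F [ 0.2 -1.   0.4] M [ 0.   -0.08 -0.03] op 0.502 g 0.0
shift [-0.0015  0.0007  0.2078] turn z -0.003 tilt [ 9.e-01 -3.e-01 -1.e+03]
t 19.97 p [ 0.5372 -0.2167  0.2413] yaw_x 121.36 F [ 0.2 -1.   0.4] M [ 0.   -0.08 -0.03] op 0.502 g 0.0
[[325.86195259 234.44699234]
 [325.80854823 151.95156612]]
```

View pics/w5.png

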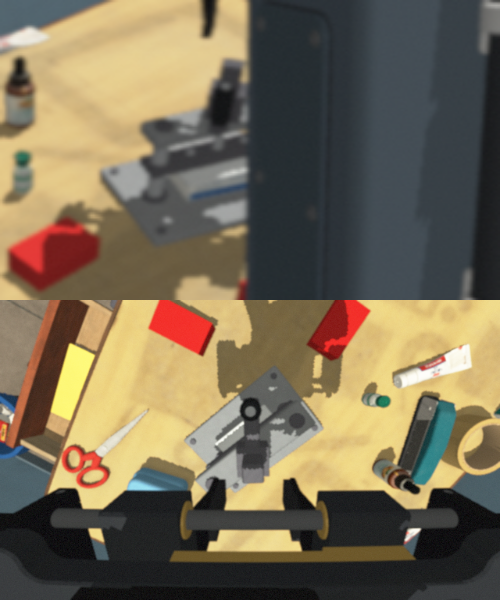

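The wrist view shows the boss at about (253,468) and the knob at (251,411), centred between the jaws and aligned with the tool. The scene view shows the plate down on the carton. I'll descend and grip the boss.

Emit:
step_arm(
  steps=[
    [0,0,0.06,0,0,0,0],
    [0,0,0.11,0,0,0,0],
    [0,0,0.155,0,0,0,0],
    [0,0,0.185,0,0,0,0],
    [0,0,0.2,0,0,0,0],
    [0,0,0.205,0,0,0,0.4],
    [0,0,0.205,0,0,0,1],
    [0,0,0.205,0,0,0,1],
  ],
)

```text
time_s: 20.73
position: [0.5374, -0.217, 0.1798]
tcp_rot: [[-0.52, 0.854, 0.001], [0.854, 0.52, -0.001], [-0.001, 0.001, -1.0]]
force: [0.5, 0.1, 0.0]
opening: 0.355
grasp_force: 0.0
```

Emit:
step_arm(
  steps=[
    [0,0,0,0,0,0,1],
    [0,0,0,0,0,0,1],
    [0,0,0,0,0,0,1],
    [0,0,0,0,0,0,1],
    [0,0,0,0,0,0,1],
  ],
)

```text
time_s: 21.15
position: [0.5366, -0.2175, 0.1799]
tcp_rot: [[-0.521, 0.854, -0.0], [0.854, 0.521, -0.002], [-0.001, -0.001, -1.0]]
force: [-4.5, -3.5, 4.5]
opening: 0.229
grasp_force: 29.8
```

```bash
python3 goto.py .5377 -.2170 .179 121.5
```

```text
t 21.15 p [ 0.5366 -0.2175  0.1799] yaw_x 121.37 F [-4.5 -3.5  4.5] M [-0.52  0.73  0.19] op 0.229 g 29.8
shift [-0.0006  0.0041  0.0031] turn z -0.003 tilt [-5.0e-01 -1.7e+00 -1.0e+03]
```

Emit:
step_arm(
  steps=[
    [0,-0.003,0,0,0,0,1],
    [0,-0.006,0,0,0,0,1],
    [0,-0.008,0,0,0,0,1],
    [0,-0.008,0,0,0,0,1],
  ],
)

```text
time_s: 21.48
position: [0.5362, -0.2178, 0.1799]
tcp_rot: [[-0.519, 0.854, 0.004], [0.854, 0.519, 0.0], [-0.002, 0.003, -1.0]]
force: [1.5, 1.4, 5.7]
opening: 0.23
grasp_force: 29.8
```

```bash
python3 goto.py .5377 -.2170 .179 121.5
```

```text
t 21.48 p [ 0.5362 -0.2178  0.1799] yaw_x 121.3 F [1.5 1.4 5.7] M [ 0.17 -0.19  0.16] op 0.23 g 29.8
shift [-0.0004  0.0055  0.0031] turn z -0.005 tilt [ 3.6e+00  1.0e-01 -1.0e+03]
```

Lateral force is now about zero, so I can lift straight up.

Emit:
step_arm(
  steps=[
    [0,0.002,-0.008,0,0,0,1],
    [0,0.002,-0.02,0,0,0,1],
    [0,0.002,-0.035,0,0,0,1],
    [0,0.002,-0.05,0,0,0,1],
    [0,0.002,-0.065,0,0,0,1],
    [0,0.002,-0.08,0,0,0,1],
  ],
)

```text
time_s: 21.98
position: [0.5357, -0.2174, 0.2005]
tcp_rot: [[-0.519, 0.855, -0.001], [0.855, 0.519, 0.002], [0.002, 0.0, -1.0]]
force: [2.4, -1.1, -7.0]
opening: 0.229
grasp_force: 29.8
```

Emit:
step_arm(
  steps=[
    [0,0,-0.02,0,0,0,1],
    [0,0,-0.045,0,0,0,1],
    [0,0,-0.075,0,0,0,1],
    [0,0,-0.09,0,0,0,1],
    [0,0,-0.09,0,0,0,1],
  ],
)

```text
time_s: 22.4
position: [0.536, -0.218, 0.2323]
tcp_rot: [[-0.52, 0.854, 0.003], [0.854, 0.52, -0.002], [-0.003, 0.002, -1.0]]
force: [-0.4, -0.0, -4.2]
opening: 0.225
grasp_force: 29.8
```

```bash
python3 goto.py .56 .11 .23 121.5
```

```text
t 22.4 p [ 0.536  -0.218   0.2323] yaw_x 121.33 F [-0.4 -0.  -4.2] M [ 0.   -0.18 -0.04] op 0.225 g 29.8
shift [0.8923 0.6367 0.0058] turn z -0.004 tilt [    2.9    -1.8 -1000. ]
```

Emit:
step_arm(
  steps=[
    [0.04,0.03,0,0,0,0,1],
    [0.12,0.09,0,0,0,0,1],
    [0.22,0.16,0,0,0,0,1],
    [0.33,0.24,0,0,0,0,1],
    [0.44,0.32,0,0,0,0,1],
    [0.55,0.39,0,0,0,0,1],
    [0.66,0.47,0,0,0,0,1],
    [0.76,0.54,0,0,0,0,1],
  ],
)

```text
time_s: 23.07
position: [0.554, 0.0646, 0.2301]
tcp_rot: [[-0.52, 0.854, -0.001], [0.854, 0.52, 0.001], [0.002, -0.0, -1.0]]
force: [0.9, -0.5, -4.0]
opening: 0.227
grasp_force: 29.8
```

Emit:
step_arm(
  steps=[
    [0.06,0.04,0,0,0,0,1],
    [0.1,0.07,0.04,0,0,0,1],
    [0.12,0.09,0.12,0,0,0,1],
    [0.13,0.095,0.22,0,0,0,1],
    [0.13,0.095,0.32,0,0,0,1],
    [0.13,0.095,0.4,0,0,0,1],
    [0.13,0.095,0.46,0,0,0,1],
    [0.13,0.095,0.5,0,0,0,1],
  ],
)

```text
time_s: 23.73
position: [0.5574, 0.1103, 0.0779]
tcp_rot: [[-0.52, 0.854, -0.004], [0.854, 0.52, 0.0], [0.003, -0.004, -1.0]]
force: [0.1, -0.2, -3.9]
opening: 0.23
grasp_force: 29.8
```

```bash
python3 goto.py .56 .11 .063 121.5
```

```text
t 23.73 p [0.5574 0.1103 0.0779] yaw_x 121.35 F [ 0.1 -0.2 -3.9] M [ 0.09 -0.1  -0.  ] op 0.23 g 29.8
shift [-0.0056  0.0072  0.0497] turn z -0.003 tilt [-4.3e+00  3.0e-01 -1.0e+03]
```

Emit:
step_arm(
  steps=[
    [0,0,0.015,0,0,0,1],
    [0,0,0.03,0,0,0,1],
    [0,0,0.04,0,0,0,1],
    [0,0,0.046,0,0,0,1],
    [0,0,0.05,0,0,0,1],
    [0,0,0.05,0,0,0,1],
    [0,0,0.053,0,0,0,1],
    [0,0,0.053,0,0,0,1],
  ],
)

```text
time_s: 24.4
position: [0.5595, 0.1094, 0.0647]
tcp_rot: [[-0.52, 0.854, 0.001], [0.854, 0.52, 0.0], [-0.0, 0.001, -1.0]]
force: [-0.2, -0.5, -4.5]
opening: 0.23
grasp_force: 29.8
```

```bash
python3 goto.py .56 .11 .062 121.5
```

```text
t 24.4 p [0.5595 0.1094 0.0647] yaw_x 121.32 F [-0.2 -0.5 -4.5] M [-0.   -0.16 -0.02] op 0.23 g 29.8
shift [0.0008 0.0024 0.0089] turn z -0.004 tilt [ 8.e-01  0.e+00 -1.e+03]
```

Emit:
step_arm(
  steps=[
    [0,0,0.003,0,0,0,1],
    [0,0,0.006,0,0,0,1],
    [0,0,0.009,0,0,0,1],
    [0,0,0.009,0,0,0,1],
    [0,0,0.01,0,0,0,1],
    [0,0,0.01,0,0,0,1],
  ],
)

```text
time_s: 24.9
position: [0.5596, 0.1093, 0.0623]
tcp_rot: [[-0.52, 0.854, 0.001], [0.854, 0.52, -0.0], [-0.001, 0.001, -1.0]]
force: [-2.3, -0.7, 5.2]
opening: 0.226
grasp_force: 29.8
```

The table has been reached, so I'll release and rise.

Emit:
step_arm(
  steps=[
    [0,0,-0.002,0,0,0,0],
    [0,0,-0.002,0,0,0,0],
    [0,0,-0.002,0,0,0,0],
    [0,0,-0.002,0,0,0,0],
    [0,0,-0.03,0,0,0,0],
    [0,0,-0.1,0,0,0,0],
    [0,0,-0.2,0,0,0,0],
    [0,0,-0.32,0,0,0,0],
  ],
)

```text
time_s: 25.57
position: [0.5578, 0.1094, 0.157]
tcp_rot: [[-0.52, 0.854, -0.005], [0.854, 0.52, 0.0], [0.002, -0.004, -1.0]]
force: [1.2, -0.3, 0.2]
opening: 0.497
grasp_force: 0.0
```

Emit:
step_arm(
  steps=[
    [-0.1,0,-0.1,0,0,0,0],
    [-0.15,0,-0.2,0,0,0,0],
    [-0.2,0,-0.3,0,0,0,0],
    [-0.2,0,-0.35,0,0,0,0],
    [-0.2,0,-0.35,0,0,0,0],
  ],
)

```text
time_s: 25.98
position: [0.5934, 0.0572, 0.2673]
tcp_rot: [[-0.519, 0.855, 0.01], [0.855, 0.519, -0.001], [-0.006, 0.008, -1.0]]
force: [-0.1, -0.3, -0.6]
opening: 0.497
grasp_force: 0.0
```

```bash
python3 - <<'E'
from h import *
s=st();w=capture("wrist")["image"];c=capture("scene")["image"];save("w6",np.vstack([cv2.resize(c[100:320,200:500],(480,300)),cv2.resize(w,(480,300))]))
E
```

```text
t 25.98 p [0.5934 0.0572 0.2673] yaw_x 121.25 F [-0.1 -0.3 -0.6] M [-0.01 -0.17  0.02] op 0.497 g 0.0
```

View pics/w6.png

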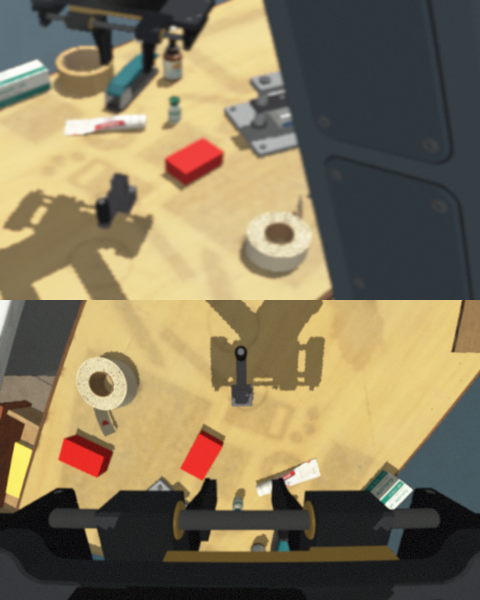

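The picture shows the crank standing upright on its hub, at (240,380) in the wrist view and (117,200) in the scene view. It is clear of the press, the other things are undisturbed and the arm is free.

```bash
python3 -c "
from rig import *
print(hand_in())"
```

```text
the job is handed in; nothing more can be done
None
```

I fitted the crank, wound it clockwise about 280° until the plate gripped the carton, then stood it upright on its hub clear of the press and handed in at 26 s. The push is my estimate from the knob force, about 35–60 N: above the 30 N target but under the 75 N crush limit.

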